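# Set the indexing table to its pin and clamp it

## Task

Gently push the lever of the round indexing table around until the table's pointer stands in line with the tall headed index pin on the graduated ring, and leave it there. Then push the small clamp lever beside the table round, away from you, to its stop. Only push, without gripping the table's lever: lift nothing, and leave the brass blank and everything else on the bench where it is.

Things in the scene. Friction and masses are not known exactly. Their poses are not given: they have to be found in the camera images.
- fixture: The indexing table's fixed part: a 270 x 360 mm plywood board, 12 mm thick, with a grey round base and aluminium graduated ring, 176 mm diameter, ring top 45 mm above the bench. Origin on the bench under the table's vertical axis; z up, x axis where the pointer stands at joint value 0.
- axis (a point): Point on the vertical axis of the rotating steel disc (132 mm diameter), at the level of its top, 58 mm above the bench; a 13 mm spindle on it reaches up to 85 mm. Does not turn with the disc; axes as fixture.
- turntable (a joint): Angle of the rotating disc in rad, growing counter-clockwise seen from above, range -1.1 to 1.1; 0 when the pointer is along the x axis of fixture. It has about 0.25 N m of dry friction (about 2 N at the lever's post) and stays where it is left.
- lever_post (a point): Centre line of the upright black post (14 mm diameter, from 50 to 115 mm above the bench) at the end of the disc's lever; this point is 95 mm above the bench, 120 mm from the axis, opposite the pointer. The lever is a 10 mm steel bar, top 64 mm above the bench, from disc to post. Push the post; over 25 N of finger force on disc or lever is too much.
- pointer (a point): Point on the pointer's line, 80 mm from the axis (the same radius as the pin), 59 mm above the bench. The dark tapered pointer itself lies on the disc opposite the lever and ends 76.5 mm from the axis. Turns with the disc.
- index_head (a point): Centre of the top of the index pin: plain dark steel, 8 mm stem with a 20 mm round head, standing 30 mm out of the graduated ring, top 75 mm above the bench, 80 mm from the axis. It is fixed in one of three holes of the ring; which one varies. The pointer must be brought in line with it.
- plug1_top (a point): Top of a low dark steel plug, 8 mm diameter and 6 mm high, without a head, filling another hole of the ring 80 mm from the axis. Not the target. Fixed.
- plug2_top (a point): Top of the second low steel plug, like the first, in the third hole. Not the target. Fixed.
- clamp (a joint): Angle of the clamp lever in rad about its vertical pivot: near 0 (up to 0.2) at the start = open, lever pointing along the y axis of fixture; grows clockwise seen from above as it closes, up to the hard stop at 1.0. About 0.15 N m of dry friction (2.3 N at its post). Stays where it is left.
- clamp_pivot (a point): Point on the vertical axis about which the clamp lever turns, 87 mm above the bench, on the grey block (top at 50 mm) beside the table. Fixed.
- clamp_post (a point): Centre line of the black upright post (14 mm diameter, from 52 to 102 mm above the bench) at the end of the clamp lever, 65 mm from its pivot; this point is 87 mm above the bench. The lever's bar is 9 mm thick, its top 62.5 mm above the bench.
- blank: Loose brass ring blank, 52 mm outside, 16 mm bore, 12 mm thick, lying on the disc around the spindle; origin at the centre of its underside. Rides with the disc; must not be lifted.
- collet: Bystander: loose steel collet, 22 mm diameter, 34 mm high, upright on the board; origin at its foot.
- bush: Bystander: loose brass bush, 20 mm diameter, 18 mm high, on the board; origin at its foot.
- oil: Bystander: small oil bottle, 38 mm diameter, 85 mm high; origin at its foot.
- bitblock: Bystander: wooden block with drill bits, 60 x 110 x 22 mm, bits up to 64 mm high; origin under its centre.
- driver: Bystander: screwdriver lying on the bench.
- loupe: Bystander: black eye loupe like a small cup, 42 mm diameter, 32 mm high; origin at its foot.
- tray: Bystander: clear divided tray, 80 x 120 x 22 mm; origin under its centre.

How it is judged:
By the outcome, as a careful person would: the job done as asked, in the order asked, and still so for the second after the job is handed in, with the robot touching nothing.
It also fails if it takes over 51 s, if anything falls off the work surface, if the arm or the gripper's body presses on something with over 40 N, if the wrist force passes 120 N, or if a joint passes its speed limit or range.

## Robot

A 6-joint arm with a two-finger parallel gripper is mounted at the origin on the work surface. World frame = base frame: x ahead of the robot, y to its left, z up, the work surface at z = 0. Lengths are in m, angles in rad, forces in N, time in s.
With the tool pointing down it reaches from about 0.275 to 1 m from the base axis. Payload 8.4 kg.
Tool frame: the origin (TCP) lies on the mounting face of the last link; the fingertips stand 173 mm ahead of it and the grasp point (between the pads) lies manip.grasp_offset ahead of it (manip.grasp_offset is the distance from the TCP to the grasp point, in m); z points along the fingers, y is the line along which they close (so a half turn about z gives the same grasp; the last joint's range is limited). The gripper opens to 85 mm and grips with 20 to 120 N. Pads are 22 mm wide; open, the fingers measure 114 mm over their backs; the gripper's body (76 mm by 85 mm) begins 54 mm behind the grasp point. The pads swing forward as they close: fully open they stand 13 mm farther back than shut.
Start: joints at [-1.228, 0.353, 1.633, -0, 1.155, -0.002], TCP at [0.211, -0.588, 0.405] pointing down, gripper open.
Joint ranges: [-2.63, 2.63], [-0.92, 2.1], [0.06, 2.66], [-1.3, 4.44], [0, 2.69], [-3.02, 3.02]. Speed limits (rad/s): [2.22, 2.22, 2.79, 3.14, 3.14, 3.14].

## Interface

Orientations are given as a unit quaternion [w, x, y, z].
In Python, from plant import manip gives the robot as it stands. The module is installed in compiled form; this text tells all that it offers.
- The arm moves only by the tool jog_arm, never from a script. Its argument "deltas" is text: rows parted by semicolons, each of 7 numbers parted by spaces: the shift along the tool's x, y, z in cm, then the turn, a rotation vector about the tool's x, y, z in rad, then the closure, from -1 (fully open) to 1 (shut). In form: x y z ax ay az claw; .... A call has exactly 8 rows; each row shifts and turns the commanded pose from where the row before left it, along the tool's axes as they then stand; what a row does not reach is not made up. A row lasts 1/12 s, in which the tool goes at most 41.7 mm and 7.16 degrees, less where a joint would pass 70% of its speed; a pose out of reach is approached as far as the arm can. A call with a gripper value outside its range is refused whole. The fingers move at their own pace and stop on an object; "squeeze" is the grip in N (left out, the last holds). Time passes only in rows, so rows that do not move let the fingers close, or fill a call up. It gives the time, the measured TCP pose, the force, the opening and the grip force at its end, in the units of the state.
- manip.read_state(): the state, without advancing time (a new reading comes with each control period).
- manip.grab_frame(name): name is "side" or "top"; returns (picture, depth): 480x640x3 uint8, red, green, blue; 480x640 float32, m along the optical axis (not along the pixel's ray), 0 where there is no reading.
- manip.get_calibration(name): a dict with "fovy" (degrees; the focal length in pixels is half the picture's height over the tangent of half this angle, whatever the lens; pixels are square), "cx", "cy" (the principal point, pixels), "rvec" (rotation vector, rad) and "tvec" (3), from world to camera coordinates, as OpenCV has them. Camera axes: x right, y down, z forward; pixel columns grow to the right and rows downward; lengths in m; the calibration is good to about 2 mm. A picture is of the moment at which its call begins. get_calibration takes no time and is no camera call.
- manip.job_done(): hands the job in; it is judged then, once.
The state is a dict: "time": time; "joint_pos": joint angles; "dq": joint speeds; "joint_efforts": joint torques, N m; "eef_pos": TCP position; "orientation": TCP orientation; "wrist_force": force on the tool from outside, world axes, zero at the start; "wrist_torque": the same for the moment, N m; "gripper_width": opening from 0.0 (shut) to 1.0 (fully open); "finger_force": force on a finger pad.
Only numpy, scipy, OpenCV 4.12 (cv2) and the standard library are available. Lean on these libraries where they do the work, as an engineer would, in place of code of your own. Each camera call takes 0.05 s, during which the arm holds its last target. There are 200 camera calls.

## Working session

There is one attempt and no reset: what is moved stays moved. The work goes in short steps, Python scripts to look and compute and a tool call to move; the robot and the scene stay as the last step left them, time stands still between calls to the robot, and variables do not carry over. Pictures are saved under pics/ and viewed, at most 10 in all, crops included, and the job is handed in when it is done.

Besides the shell and the picture viewer there is one more tool, called after "Emit:" as name(argument=value, ...), one argument or row to a line, values as JSON. jog_arm: Moves the arm, as the interface text tells. Its arguments: {"type":"object","properties":{"deltas":{"type":"string"},"squeeze":{"type":"number"}},"required":["deltas"]}

```bash
mkdir -p pics; cat > h.py <<'E'
import numpy as np, cv2
from plant import manip
def cam(n):
    c=manip.get_calibration(n); f=240/np.tan(np.radians(c["fovy"])/2)
    R=cv2.Rodrigues(np.array(c["rvec"],float))[0]; return f,c["cx"],c["cy"],R,np.array(c["tvec"],float)
def grab(n,fn):
    im,d=manip.grab_frame(n); cv2.imwrite("pics/%s.png"%fn,im[:,:,::-1]); np.save(fn+".npy",d); return im,d
def onz(n,u,v,z):
    f,cx,cy,R,t=cam(n); r=R.T@np.array([(u-cx)/f,(v-cy)/f,1]); o=-R.T@t; return o+r*(z-o[2])/r[2]
def cloud(n,d):
    f,cx,cy,R,t=cam(n); v,u=np.mgrid[:480,:640]; P=np.stack([(u-cx)/f*d,(v-cy)/f*d,d],-1); return (P-t)@R
def proj(n,p):
    f,cx,cy,R,t=cam(n); q=R@np.array(p)+t; return f*q[0]/q[2]+cx,f*q[1]/q[2]+cy
E
python3 - <<'E'
from h import *
for n in("top","side"):
    grab(n,n+"0"); f,cx,cy,R,t=cam(n); print(n,f,cx,cy,-R.T@t,R[2])
print(manip.read_state(),manip.grasp_offset)
E
```

```text
top 443.11454959950106 327.6045905050136 236.6797366690565 [ 0.45501439 -0.03081088  1.17133493] [ 0.04878657  0.01355464 -0.99871725]
side 535.4174075011604 314.425530261608 245.77782343962556 [0.06357151 0.76874562 0.70332102] [ 0.40570226 -0.7140115  -0.57060779]
{'time': 0.1, 'joint_pos': array([-1.22838051e+00,  3.53595070e-01,  1.63406259e+00, -1.25968036e-05,
        1.15518491e+00, -2.40464953e-03]), 'dq': array([-0.00032824, -0.00099196,  0.00019656,  0.00127293,  0.0005156 ,
        0.00024729]), 'joint_efforts': array([-2.11855964e-03, -6.06361985e+01, -3.42820966e+01, -2.77294134e-05,
        3.94976931e-03, -1.47235875e-05]), 'eef_pos': array([ 0.21119283, -0.58801557,  0.4040253 ]), 'orientation': array([-6.14973046e-04,  9.85173506e-01,  1.71559820e-01, -1.11412741e-04]), 'wrist_force': array([0.44851033, 0.38434065, 0.0571185 ]), 'wrist_torque': array([0.01542401, 0.00179497, 0.00612073]), 'finger_force': 0.0, 'gripper_width': 1.003223911272183} 0.1547
```

View pics/top0.png

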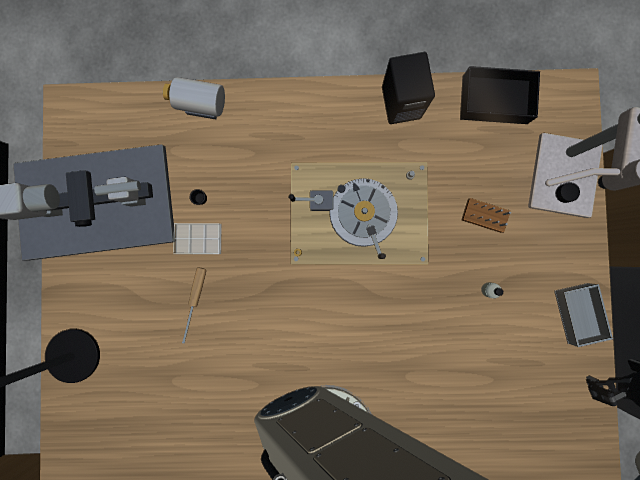

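View pics/side0.png

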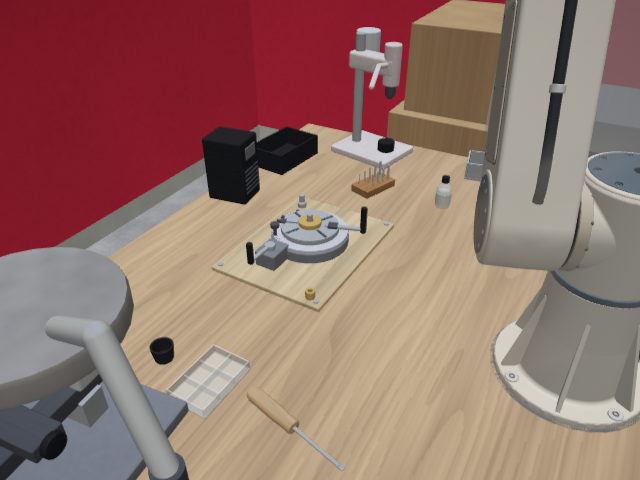

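The top view shows the table axis near (364,211), the lever post at (381,256), the clamp post at (291,198) and a dark head near (341,189). I'll enlarge both views.

```bash
python3 - <<'E'
from h import *
a=cv2.imread("pics/top0.png")[155:270,280:435]; b=cv2.imread("pics/side0.png")[180:310,210:400]
cv2.imwrite("pics/c1.png",cv2.resize(a,None,fx=5,fy=5,interpolation=cv2.INTER_CUBIC))
cv2.imwrite("pics/c2.png",cv2.resize(b,None,fx=4.2,fy=4.2,interpolation=cv2.INTER_CUBIC))
E
```

```text
(no output)
```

View pics/c1.png

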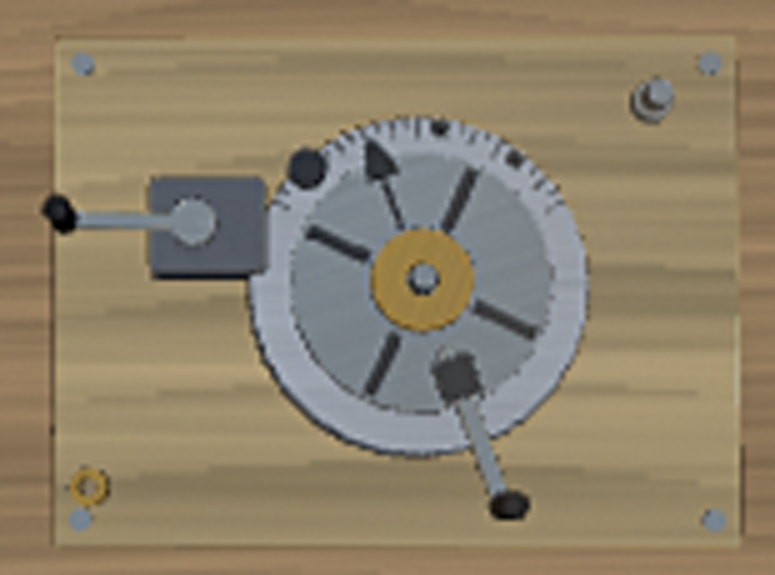

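View pics/c2.png

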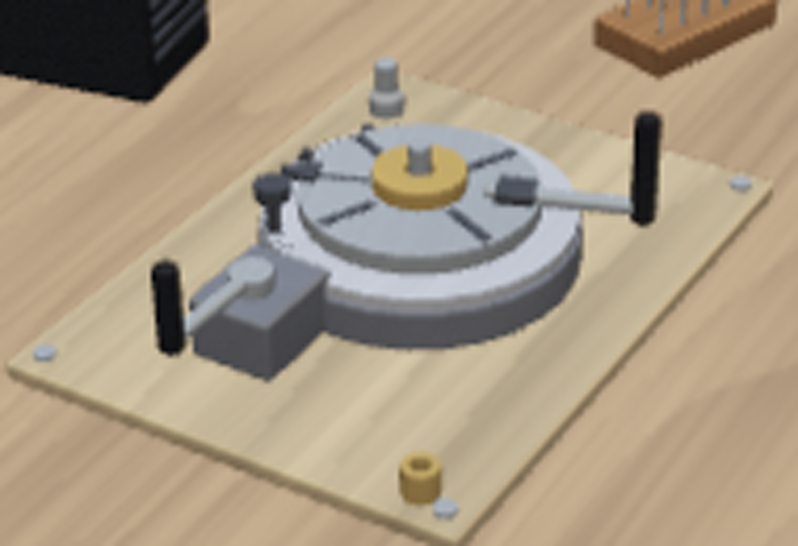

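Top crop: the headed pin is at (307,168), pointer tip (375,142), spindle (423,278), post (508,502), clamp post (57,210) and hub (195,221). The side view confirms the headed pin is the one nearest the clamp.

```bash
python3 - <<'E'
from h import *
def P(u,v,z): return onz("top",280+u/5-.4,155+v/5-.4,z)
def S(u,v,z): return onz("side",210+u/4.2-.38,180+v/4.2-.38,z)
T=dict(axis=P(423,277,.085),head=P(307,168,.075),tip=P(375,142,.06),pl1=P(440,127,.051),pl2=P(515,158,.051),post=P(509,508,.115),cpost=P(55,210,.102),hub=P(195,221,.065),collet=P(658,92,.034),bush=P(90,486,.018))
Sd=dict(axis=S(420,147,.085),head=S(271,187,.075),tip=S(290,167,.06),post=S(649,118,.115),cpost=S(166,266,.102),hub=S(252,272,.065),pl1=S(306,155,.051),pl2=S(367,128,.051))
for D in(T,Sd):
    ax=D["axis"]
    for k,p in D.items():
        d=p-ax;print(k,p.round(4),"r %.4f ang %.2f"%(np.hypot(*d[:2]),np.degrees(np.arctan2(d[1],d[0]))))
    print("clamp r",np.linalg.norm((D["cpost"]-D["hub"])[:2]))
# board corners & ring depth fit
print([P(*c,.012).round(4) for c in((55,38),(738,38),(742,545),(53,545))])
C=cloud("top",np.load("top0.npy")).reshape(-1,3)
m=(abs(C[:,2]-.058)<.003)&(np.hypot(*(C[:,:2]-T["axis"][:2]).T)<.075)
q=C[m];print("disc",m.sum(),cv2.minEnclosingCircle(q[:,:2].astype(np.float32)),q.mean(0))
E
```

```text
axis [ 0.5716 -0.1076  0.085 ] r 0.0000 ang 0.00
head [ 0.6286 -0.0521  0.075 ] r 0.0795 ang 44.23
tip [ 0.6433 -0.087   0.06  ] r 0.0746 ang 16.00
pl1 [ 0.6516 -0.1207  0.051 ] r 0.0811 ang -9.32
pl2 [ 0.6348 -0.1583  0.051 ] r 0.0810 ang -38.77
post [ 0.4571 -0.1433  0.115 ] r 0.1199 ang -162.68
cpost [0.6069 0.0713 0.102 ] r 0.1824 ang 78.84
hub [0.6048 0.0046 0.065 ] r 0.1170 ang 73.50
collet [ 0.6699 -0.2349  0.034 ] r 0.1609 ang -52.33
bush [0.4738 0.0639 0.018 ] r 0.1974 ang 119.69
clamp r 0.06677406190095468
axis [ 0.5717 -0.1049  0.085 ] r 0.0000 ang 0.00
head [ 0.628 -0.047  0.075] r 0.0807 ang 45.82
tip [ 0.6434 -0.0883  0.06  ] r 0.0736 ang 13.01
post [ 0.4588 -0.1436  0.115 ] r 0.1193 ang -161.07
cpost [0.6093 0.0706 0.102 ] r 0.1795 ang 77.90
hub [0.6022 0.0111 0.065 ] r 0.1200 ang 75.28
pl1 [ 0.6505 -0.1152  0.051 ] r 0.0795 ang -7.42
pl2 [ 0.6359 -0.1563  0.051 ] r 0.0822 ang -38.65
clamp r 0.05987731179911796
[array([0.7111, 0.0782, 0.012 ]), array([ 0.7016, -0.2818,  0.012 ]), array([ 0.4352, -0.2748,  0.012 ]), array([0.4435, 0.0844, 0.012 ])]
disc 1415 ((0.5694234371185303, -0.10860444605350494), 0.07111485302448273) [ 0.57346546 -0.10686111  0.05840143]
```

Emit:
jog_arm(
  deltas="1.6 -1.56 0 0 0 0 1;1.6 -1.56 0 0 0 0 1;1.6 -1.56 0 0 0 0 1;1.6 -1.56 0 0 0 0 1;1.6 -1.56 0 0 0 0 1;1.6 -1.56 0 0 0 0 1;1.6 -1.56 0 0 0 0 1;1.6 -1.56 0 0 0 0 1",
  squeeze=20,
)

```text
time: 0.77
eef_pos: [0.2898, -0.4264, 0.4044]
orientation: [-0.0, 0.985, 0.171, -0.0]
wrist_force: [-0.1, 0.2, 0.3]
gripper_width: -0.0
finger_force: 0.0
```

Emit:
jog_arm(
  deltas="1.6 -1.56 0 0 0 0 1;1.6 -1.56 0 0 0 0 1;1.6 -1.56 0 0 0 0 1;1.6 -1.56 0 0 0 0 1;1.6 -1.56 0 0 0 0 1;1.6 -1.56 0 0 0 0 1;1.6 -1.56 0 0 0 0 1;1.6 -1.56 0 0 0 0 1",
)

```text
time: 1.43
eef_pos: [0.368, -0.2657, 0.4045]
orientation: [-0.0, 0.985, 0.171, -0.0]
wrist_force: [-0.4, 0.9, -0.0]
gripper_width: -0.001
finger_force: 0.0
```

Emit:
jog_arm(
  deltas="1.6 -1.56 0 0 0 0 1;1.6 -1.56 0 0 0 0 1;1.6 -1.56 0 0 0 0 1;1.6 -1.56 0 0 0 0 1;1.6 -1.56 0 0 0 0 1;1.6 -1.56 0 0 0 0 1;1.6 -1.56 0 0 0 0 1;1.6 -1.56 0 0 0 0 1",
)

```text
time: 2.1
eef_pos: [0.4463, -0.105, 0.4045]
orientation: [-0.0, 0.985, 0.172, -0.0]
wrist_force: [1.0, 0.2, 0.2]
gripper_width: -0.004
finger_force: 0.0
```

Emit:
jog_arm(
  deltas="0 0 1.9 0 0 0 1;0 0 1.9 0 0 0 1;0 0 1.9 0 0 0 1;0 0 1.9 0 0 0 1;0 0 1.9 0 0 0 1;0 0 1.9 0 0 0 1;0 0 1.9 0 0 0 1;0 0 1.9 0 0 0 1",
)

```text
time: 2.77
eef_pos: [0.4459, -0.106, 0.2517]
orientation: [-0.0, 0.985, 0.172, -0.0]
wrist_force: [-0.2, -0.9, 0.9]
gripper_width: -0.006
finger_force: 0.0
```

```bash
python3 - <<'E'
from h import *
a,_=grab("side","s1"); print(manip.read_state()["eef_pos"])
b=a[110:310,210:430,::-1]; cv2.imwrite("pics/s1c.png",cv2.resize(b,None,fx=2.8,fy=2.8,interpolation=cv2.INTER_CUBIC))
E
```

```text
[ 0.44468887 -0.1057084   0.24884875]
```

View pics/s1c.png

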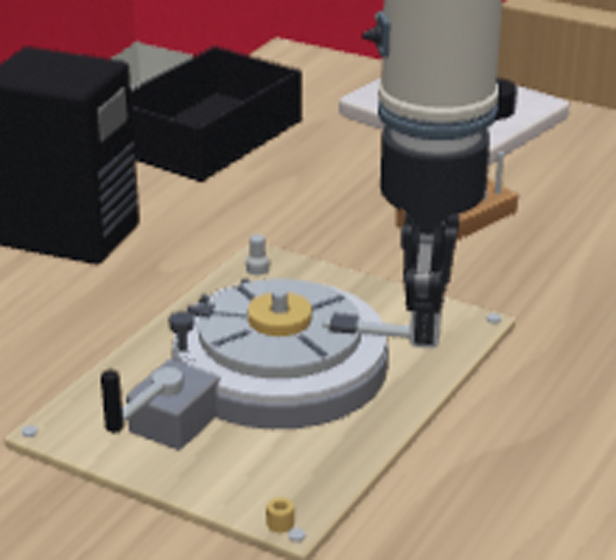

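The fingertips stand beside the lever post (crop pixel 425,335), above the bar level and clear of it. I'll approach slowly.

Emit:
jog_arm(
  deltas="0 0.25 0 0 0 0 1;0 0.25 0 0 0 0 1;0 0.25 0 0 0 0 1;0 0.2 0 0 0 0 1;0 0.2 0 0 0 0 1;0 0.2 0 0 0 0 1;0 0.2 0 0 0 0 1;0 0.2 0 0 0 0 1",
)

```text
time: 3.48
eef_pos: [0.4521, -0.1228, 0.2529]
orientation: [0.0, 0.985, 0.172, 0.0]
wrist_force: [1.0, 0.1, -0.4]
gripper_width: 0.0
finger_force: 0.0
```

Emit:
jog_arm(
  deltas="0 0.1 0 0 0 0 1;0 0.1 0 0 0 0 1;0 0.1 0 0 0 0 1;0 0.1 0 0 0 0 1;0 0.1 0 0 0 0 1;0 0.1 0 0 0 0 1;0 0.1 0 0 0 0 1;0 0.1 0 0 0 0 1",
)

```text
time: 4.15
eef_pos: [0.4546, -0.13, 0.2526]
orientation: [-0.0, 0.985, 0.172, -0.0]
wrist_force: [-1.5, 1.9, 0.2]
gripper_width: -0.002
finger_force: 1.1
```

Emit:
jog_arm(
  deltas="-0.06 0.24 0 0 0 -0.02 1;-0.06 0.48 0 0 0 -0.04 1;-0.06 0.48 0 0 0 -0.04 1;-0.06 0.48 0 0 0 -0.04 1;-0.06 0.48 0 0 0 -0.04 1;-0.06 0.48 0 0 0 -0.04 1;-0.06 0.36 0 0 0 -0.03 1;-0.03 0.12 0 0 0 -0.01 1",
)

```text
time: 4.82
eef_pos: [0.4643, -0.1605, 0.2526]
orientation: [-0.0, 0.954, 0.299, -0.0]
wrist_force: [-1.3, 1.5, 0.6]
gripper_width: -0.0
finger_force: 1.1
```

```bash
python3 - <<'E'
from h import *
a,_=grab("side","s2"); t,_=grab("top","t2"); print(manip.read_state()["eef_pos"])
b=cv2.resize(a[180:310,210:400,::-1],None,fx=4,fy=4,interpolation=cv2.INTER_CUBIC)[:, :760]
c=cv2.resize(t[155:270,280:435,::-1],None,fx=4,fy=4,interpolation=cv2.INTER_CUBIC)
cv2.imwrite("pics/t2c.png",c); cv2.imwrite("pics/s2c.png",b)
E
```

```text
[ 0.46445445 -0.16024987  0.25261746]
```

View pics/t2c.png

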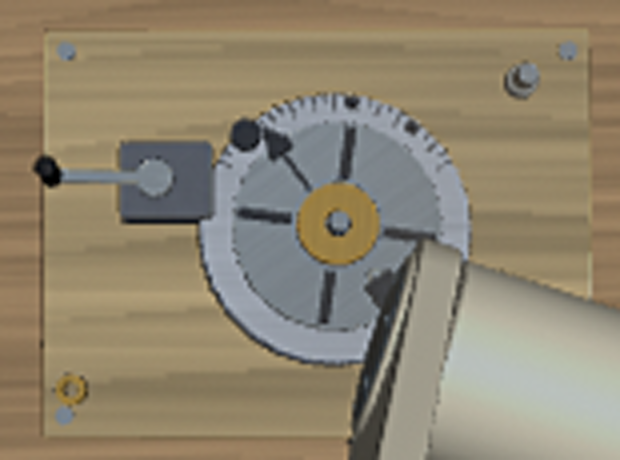

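The pointer tip is now at (266,131) and the pin head at (245,134) in the crop, so about 10° remain. I'll measure this on rectified planes.

```bash
cat > meas.py <<'E'
from h import *
def rect(im,n,z,c=(.5716,-.107),s=.0002,N=500):
    # metric overhead view: col->-y, row->-x
    g=lambda i,j:proj(n,(c[0]+(N/2-i)*s,c[1]+(N/2-j)*s,z))
    src=np.float32([[0,0],[N,0],[N,N],[0,N]]); dst=np.float32([g(y,x) for x,y in src])
    return cv2.warpPerspective(im,cv2.getPerspectiveTransform(dst,src),(N,N),flags=cv2.INTER_LINEAR)
def meas(im,n):
    c=np.array([.5716,-.107])
    # disc axis: spindle top
    out={}
    yy,xx=np.mgrid[:500,:500]; X=(250-yy)*.0002; Y=(250-xx)*.0002; r=np.hypot(X,Y); a=np.degrees(np.arctan2(Y,X))
    g=rect(im,n,.075).max(2); hm=(g<75)&(np.hypot(X-.0568,Y-.0572)<.0125)
    m=cv2.minEnclosingCircle(np.argwhere(hm)[:,::-1].astype(np.float32))
    hx,hy=X[hm].mean(),Y[hm].mean(); out["head"]=(hx,hy,hm.sum()*.04,m[1]*.2)
    g=rect(im,n,.059).max(2)
    for lo,hi in((.032,.05),(.055,.0645)):
        rm=(r>lo)&(r<hi)&(g<110)&(a>10)&(a<56)
        out["ptr%d"%(hi*1000)]=(np.degrees(np.arctan2(Y[rm].mean(),X[rm].mean())),a[rm].std(),rm.sum())
    g=rect(im,n,.085); b=g.max(2)-g.min(2).astype(int); sp=(b<25)&(r<.012); out["spindle"]=(X[sp].mean(),Y[sp].mean(),sp.sum()*.04)
    g=rect(im,n,.070); b=g.max(2)-g.min(2).astype(int); sp=(b>45)&(r<.034); out["blank"]=cv2.minEnclosingCircle(np.argwhere(sp).astype(np.float32))
    out["ha"]=np.degrees(np.arctan2(hy,hx)); return out
if __name__=="__main__":
    import sys
    for n,f in (x.split(":") for x in sys.argv[1:]):
        im=cv2.imread("pics/%s.png"%f)
        print(f); [print("  ",k,np.round(np.hstack(v),4)) for k,v in meas(im,n).items()]
        cv2.imwrite("pics/r_%s.png"%f,np.hstack([rect(im,n,.059),rect(im,n,.075)])[::1,:])
E
python3 meas.py top:top0 top:t2 side:side0 side:s2
python3 -c "
import cv2,numpy as np
a=cv2.imread('pics/r_t2.png')[:260];b=cv2.imread('pics/r_s2.png')[:260]
cv2.imwrite('pics/m.png',cv2.resize(np.vstack([a,b]),(800,416)))"
```

```text
top0
   head [0.0495 0.0496 1.32   0.8485]
   ptr50 [  17.4298    6.8266 1836.    ]
   ptr64 [nan nan  0.]
   spindle [-1.0000e-03 -4.0000e-04  1.7504e+02]
   blank [247.     256.     129.8654]meas.py:18: RuntimeWarning: Mean of empty slice.
  out["ptr%d"%(hi*1000)]=(np.degrees(np.arctan2(Y[rm].mean(),X[rm].mean())),a[rm].std(),rm.sum())
  ret = ret.dtype.type(ret / rcount)
  ret = _var(a, axis=axis, dtype=dtype, out=out, ddof=ddof,
  arrmean = um.true_divide(arrmean, div, out=arrmean,
  ret = ret.dtype.type(ret / rcount)
Traceback (most recent call last):
  File "meas.py", line 26, in <module>
    print(f); [print("  ",k,np.round(np.hstack(v),4)) for k,v in meas(im,n).items()]
                                     ~~~~~~~~~^^^
TypeError: 'numpy.float64' object is not iterable
[ WARN:0@0.014] global loadsave.cpp:275 findDecoder imread_('pics/r_t2.png'): can't open/read file: check file path/integrity
Traceback (most recent call last):
TypeError: 'NoneType' object is not subscriptable
```

```bash
sed -i 's/s=.0002,/s=.0004,/; s/\*\.0002/*.0004/g; s/\*\.04\b/*.16/g; s/m\[1\]\*\.2/m[1]*.4/; s/np.hstack(v)/np.hstack([*v] if isinstance(v,tuple) else [v])/' meas.py
python3 meas.py top:top0 top:t2 side:side0 side:s2
python3 -c "
import cv2,numpy as np
a=cv2.imread('pics/r_t2.png')[:280];b=cv2.imread('pics/r_s2.png')[:280]
cv2.imwrite('pics/m.png',cv2.resize(np.vstack([a,b]),(800,448)))"
```

```text
top0
   head [5.6600e-02 5.5000e-02 2.6720e+02 9.8713e+00]
   ptr50 [ 17.3678   6.6513 461.    ]
   ptr64 [ 17.3604   4.1851 859.    ]
   spindle [-1.0000e-03 -5.0000e-04  1.7584e+02]
   blank [248.5    253.      64.9328]
   ha [44.1625]
t2
   head [5.6600e-02 5.5000e-02 2.6560e+02 9.8713e+00]
   ptr50 [ 33.3791   1.7159 449.    ]
   ptr64 [ 33.8565   4.627  965.    ]
   spindle [-1.0000e-03 -4.0000e-04  1.7584e+02]
   blank [248.4931 253.2299  64.4657]
   ha [44.1791]
side0
   head [5.28000e-02 6.37000e-02 9.36000e+01 1.24631e+01]
   ptr50 [nan nan  0.]
   ptr64 [ 16.6886   3.5426 537.    ]
   spindle [ 1.1000e-03 -7.0000e-04  3.4896e+02]
   blank [253.5901 237.7703  76.0611]
   ha [50.3276]
s2
   head [5.1600e-02 6.4100e-02 9.4880e+01 9.3492e+00]
   ptr50 [nan nan  0.]
   ptr64 [ 32.4756   4.1997 622.    ]
   spindle [ 9.0000e-04 -7.0000e-04  3.5552e+02]
   blank [254.505  239.4653  75.8796]
   ha [51.1692]meas.py:18: RuntimeWarning: Mean of empty slice.
  out["ptr%d"%(hi*1000)]=(np.degrees(np.arctan2(Y[rm].mean(),X[rm].mean())),a[rm].std(),rm.sum())
  ret = ret.dtype.type(ret / rcount)
  ret = _var(a, axis=axis, dtype=dtype, out=out, ddof=ddof,
  arrmean = um.true_divide(arrmean, div, out=arrmean,
  ret = ret.dtype.type(ret / rcount)
```

View pics/m.png

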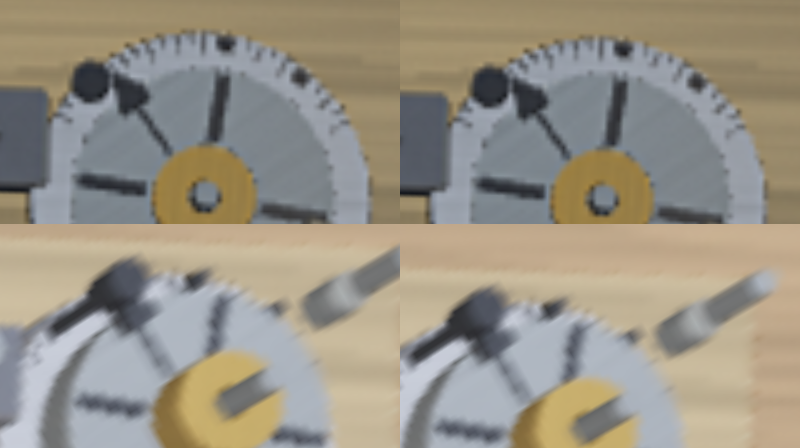

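The top rectification is clean: in the picture the head is at (91,82) and the arrow at (128,95). I'll recentre on the spindle axis, which gives a head radius of 80.0 mm as specified.

```bash
sed -i 's/\.5716,-\.107\b/.5706,-.1074/g; s/X-.0568,Y-.0572/X-.0576,Y-.0555/' meas.py
python3 meas.py top:top0 top:t2 2>/dev/null; python3 - <<'E'
from h import *
s=manip.read_state(); print(s["eef_pos"],s["orientation"],s["wrist_force"])
R=cv2.Rodrigues(np.zeros(3))[0]
q=s["orientation"]; yaw=2*np.arctan2(q[2],q[1]); print(np.degrees(yaw))
d=s["eef_pos"][:2]-[.5706,-.1074]; c,sn=np.cos(yaw),np.sin(yaw)
print("axis in tool xy", -(d@[c,sn]), -(d@[sn,-c]))
E
```

```text
top0
   head [5.7600e-02 5.5400e-02 2.6688e+02 9.9156e+00]
   ptr50 [ 19.0055  10.4413 485.    ]
   ptr64 [ 17.3631   4.1392 792.    ]
   spindle [-0.000e+00 -1.000e-04  1.752e+02]
   blank [246.155  251.845   64.6793]
   ha [43.8831]
t2
   head [5.76000e-02 5.52000e-02 2.70880e+02 1.09023e+01]
   ptr50 [ 33.0131   1.708  450.    ]
   ptr64 [ 33.7441   4.5499 896.    ]
   spindle [  0.    -0.   173.92]
   blank [246.1481 252.1837  64.3669]
   ha [43.7895]
[ 0.46445445 -0.16024987  0.25261746] [9.82618596e-05 9.54646767e-01 2.97740726e-01 3.63173886e-05] [-0.60731851  0.31667122 -0.125259  ]
34.64391285057301
axis in tool xy 0.11736984770462057 0.01686139709794595
```

Emit:
jog_arm(
  deltas="-0.02 0.12 0 0 0 -0.01 1;-0.03 0.24 0 0 0 -0.02 1;-0.03 0.24 0 0 0 -0.02 1;-0.03 0.24 0 0 0 -0.02 1;-0.03 0.24 0 0 0 -0.02 1;-0.03 0.24 0 0 0 -0.02 1;-0.02 0.18 0 0 0 -0.015 1;-0.01 0.06 0 0 0 -0.005 1",
)

```text
time: 5.58
eef_pos: [0.4726, -0.1738, 0.2526]
orientation: [0.0, 0.933, 0.36, 0.0]
wrist_force: [-1.8, 1.0, -0.8]
gripper_width: -0.005
finger_force: 1.1
```

```bash
python3 -c "
from h import *
grab('top','t3');grab('side','s3');s=manip.read_state(); print(s['eef_pos'],s['wrist_force'])"; python3 meas.py top:t3 side:s3 2>/dev/null
```

```text
[ 0.47263328 -0.17366529  0.25271003] [-1.68606086  0.44674752 -0.25007752]
t3
   head [5.69000e-02 5.46000e-02 2.94080e+02 1.08746e+01]
   ptr50 [ 40.4934   1.6571 443.    ]
   ptr64 [ 40.9192   4.3403 858.    ]
   spindle [ -0.    -0.   176.32]
   blank [246.31   251.7986  64.2736]
   ha [43.8323]
s3
   head [ 0.0527  0.0639 52.64    8.4309]
   ptr50 [nan nan  0.]
   ptr64 [ 39.2995   4.2921 576.    ]
   spindle [ 1.4000e-03 -7.0000e-04  3.4416e+02]
   blank [253.3771 239.7696  76.5006]
   ha [50.5236]
```

Emit:
jog_arm(
  deltas="-0.02 0.12 0 0 0 -0.01 1;-0.02 0.12 0 0 0 -0.01 1;-0.02 0.12 0 0 0 -0.01 1;-0.02 0.12 0 0 0 -0.01 1;-0.02 0.1 0 0 0 -0.009 1;-0.01 0.05 0 0 0 -0.004 1;0 0 0 0 0 0 1;0 0 0 0 0 0 1",
)

```text
time: 6.35
eef_pos: [0.4761, -0.1789, 0.2527]
orientation: [0.0, 0.923, 0.384, 0.0]
wrist_force: [-0.1, 1.2, 0.4]
gripper_width: 0.004
finger_force: 0.5
```

```bash
python3 -c "
from h import *
grab('top','t4');grab('side','s4');s=manip.read_state(); print(s['eef_pos'],s['wrist_force'])"; python3 meas.py top:t4 2>/dev/null
python3 -c "
import cv2,numpy as np
a=cv2.imread('pics/r_t4.png')[20:280,:500];b=cv2.imread('pics/s4.png')[195:270,260:350]
cv2.imwrite('pics/m4.png',np.hstack([cv2.resize(a[:,50:350],None,fx=1.4,fy=1.4),cv2.resize(b,(380,364),interpolation=cv2.INTER_CUBIC)]))"
```

```text
[ 0.47605515 -0.17888751  0.25273277] [-0.29634549  1.20797541  0.4657987 ]
t4
   head [5.68000e-02 5.49000e-02 2.91680e+02 1.08512e+01]
   ptr50 [ 43.2648   1.7252 464.    ]
   ptr64 [ 44.0102   4.5645 894.    ]
   spindle [-1.0000e-04  0.0000e+00  1.7872e+02]
   blank [246.8617 252.021   64.3761]
   ha [43.9999]
```

View pics/m4.png

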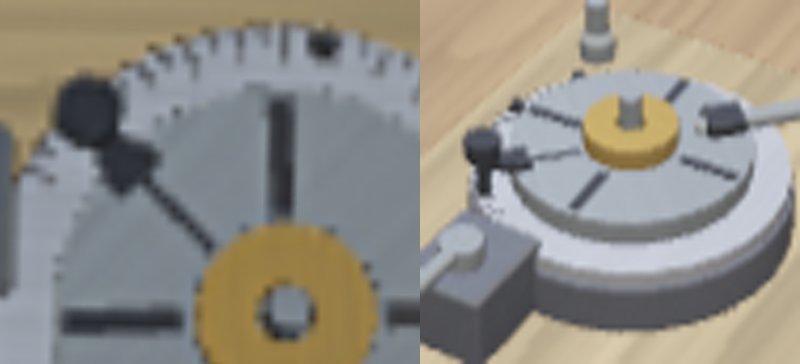

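The pointer (43.6–44.4°) stands in line with the head (43.9°), and both views agree. I'll retreat, raise the arm and re-check.

Emit:
jog_arm(
  deltas="0 -0.3 0 0 0 0 1;0 -0.6 0 0 0 0 1;0 -1.5 0 0 0 0 1;0 -1.6 0 0 0 0 1;0 0 -1.5 0 0 0 1;0 0 -1.5 0 0 0 1;0 0 -1.5 0 0 0 1;0 0 -1.5 0 0 0 1",
)

```text
time: 7.12
eef_pos: [0.4472, -0.1503, 0.3134]
orientation: [0.0, 0.923, 0.384, 0.0]
wrist_force: [0.6, 0.1, 0.1]
gripper_width: -0.003
finger_force: 0.0
```

```bash
cat > chk.py <<'E'
import sys
from meas import *
t,_=grab("top",sys.argv[1]); im=t[:,:,::-1].copy()
for k,v in meas(im,"top").items():
    if k[:1] in "hp": print(k,np.round(v,4))
s=manip.read_state(); q=s["orientation"]; print(s["time"],s["eef_pos"],np.degrees(2*np.arctan2(q[2],q[1])))
a,b=rect(im,"top",.059),rect(im,"top",.075); cv2.imwrite("pics/z.png",a)
# line through pointer: fit dark pixels, offset from head at head plane
g=a.max(2); yy,xx=np.mgrid[:500,:500]; X=(250-yy)*.0004; Y=(250-xx)*.0004; r=np.hypot(X,Y); A=np.degrees(np.arctan2(Y,X))
for lo,hi in((.028,.066),(.028,.05)):
    m=(r>lo)&(r<hi)&(g<110)&(abs(A-44)<9); p=np.stack([X[m],Y[m]],1).astype(np.float32)
    vx,vy,x0,y0=cv2.fitLine(p,cv2.DIST_L2,0,.01,.01).ravel()
    print("line dir",np.degrees(np.arctan2(vy,vx))%180,"miss of head mm",1000*(vx*(.0553-y0)-vy*(.0574-x0)),"miss of axis",1000*(vx*-y0+vy*x0))
E
python3 chk.py t5
```

```text
head [5.68000e-02 5.49000e-02 2.93280e+02 1.09752e+01]
ptr50 [ 43.2653   1.7416 468.    ]
ptr64 [ 44.0345   4.5833 900.    ]
ha 44.0001
7.1667 [ 0.44813711 -0.15061161  0.31595467] 45.1494248936833
line dir 45.95382 miss of head mm -0.91067326 miss of axis 1.9006207
line dir 44.270817 miss of head mm 0.20370632 miss of axis 0.67434645
```

The table stayed put, and the pointer line passes within 1 mm of the head. Next is the clamp.

Emit:
jog_arm(
  deltas="3.08 -0.85 0 0 0 0 1;3.08 -0.85 0 0 0 0 1;3.08 -0.85 0 0 0 0 1;3.08 -0.85 0 0 0 0 1;3.08 -0.85 0 0 0 0 1;3.08 -0.85 0 0 0 0 1;3.08 -0.85 0 0 0 0 1;3.08 -0.85 0 0 0 0 1",
)

```text
time: 7.83
eef_pos: [0.5734, 0.0737, 0.3124]
orientation: [0.0, 0.923, 0.384, 0.0]
wrist_force: [1.5, 0.3, -0.4]
gripper_width: -0.002
finger_force: 0.0
```

Emit:
jog_arm(
  deltas="0 0 0 0 0 -0.098 1;0 0 0 0 0 -0.098 1;0 0 0 0 0 -0.098 1;0 0 0 0 0 -0.098 1;0 0 0 0 0 -0.098 1;0 0 0 0 0 -0.098 1;0 0 0 0 0 -0.098 1;0 0 0 0 0 -0.098 1",
)

```text
time: 8.5
eef_pos: [0.5728, 0.0721, 0.3123]
orientation: [0.0, 0.705, 0.709, -0.0]
wrist_force: [-0.7, 0.1, 0.2]
gripper_width: -0.0
finger_force: 0.0
```

```bash
python3 -c "
from h import *
s=manip.read_state(); q=s['orientation']; print(s['eef_pos'],np.degrees(2*np.arctan2(q[2],q[1])),s['joint_pos'])
a,_=grab('side','s6'); t,_=grab('top','t6')
f=lambda x,k:cv2.resize(x[:,:,::-1],None,fx=k,fy=k,interpolation=cv2.INTER_CUBIC)
cv2.imwrite('pics/m6.png',f(a[130:290,200:400],4))"
```

```text
[0.57281784 0.07212938 0.31233851] 90.3387559615183 [ 1.22680748e-01  3.84193865e-01  1.81814802e+00 -7.54844293e-05
  9.39314237e-01  1.16812904e-01]
```

View pics/m6.png

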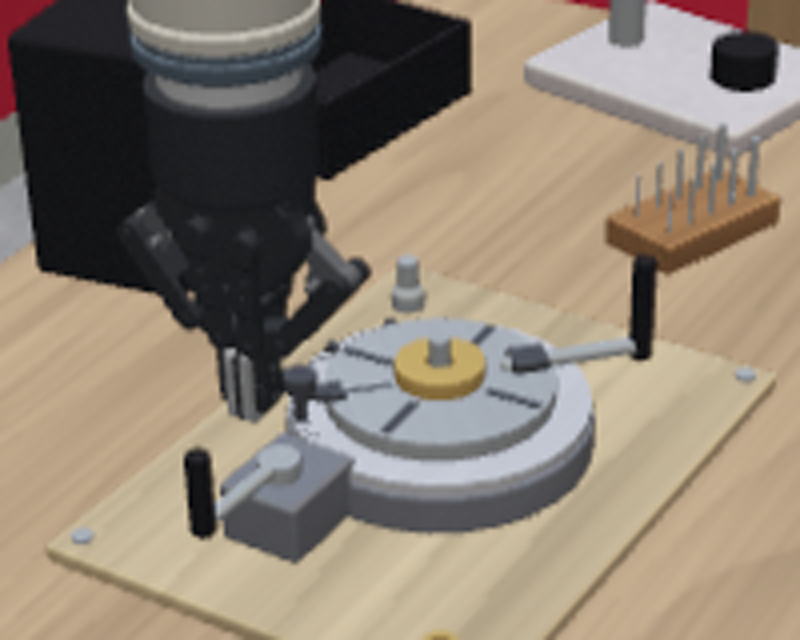

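The fingers are above the −x side of the clamp post (post at about (200,490)). I'll descend.

Emit:
jog_arm(
  deltas="0 0 1 0 0 0 1;0 0 1 0 0 0 1;0 0 1 0 0 0 1;0 0 1 0 0 0 1;0 0 1 0 0 0 1;0 0 0.8 0 0 0 1;0 0 0.4 0 0 0 1;0 0 0 0 0 0 1",
)

```text
time: 9.27
eef_pos: [0.5728, 0.072, 0.2493]
orientation: [-0.001, 0.707, 0.707, -0.001]
wrist_force: [0.1, 0.3, 0.0]
gripper_width: -0.001
finger_force: 0.0
```

Emit:
jog_arm(
  deltas="0 0.25 0 0 0 0 1;0 0.25 0 0 0 0 1;0 0.25 0 0 0 0 1;0 0.25 0 0 0 0 1;0 0.25 0 0 0 0 1;0 0.25 0 0 0 0 1;0 0.25 0 0 0 0 1;0 0.25 0 0 0 0 1",
)

```text
time: 9.93
eef_pos: [0.5931, 0.0721, 0.2507]
orientation: [-0.0, 0.707, 0.707, -0.0]
wrist_force: [-2.6, -0.1, 2.1]
gripper_width: -0.001
finger_force: 1.4
```

Emit:
jog_arm(
  deltas="0.04 0.33 0 0 0 0.05 1;0.04 0.33 0 0 0 0.05 1;0.04 0.33 0 0 0 0.05 1;0.04 0.33 0 0 0 0.05 1;0.04 0.33 0 0 0 0.05 1;0.04 0.33 0 0 0 0.05 1;0.04 0.33 0 0 0 0.05 1;0.04 0.33 0 0 0 0.05 1",
)

```text
time: 10.6
eef_pos: [0.6195, 0.071, 0.2505]
orientation: [-0.001, 0.834, 0.552, -0.0]
wrist_force: [-1.0, 3.1, -0.0]
gripper_width: -0.001
finger_force: 1.4
```

Emit:
jog_arm(
  deltas="0.04 0.33 0 0 0 0.05 1;0.04 0.33 0 0 0 0.05 1;0.04 0.33 0 0 0 0.05 1;0.04 0.33 0 0 0 0.05 1;0.04 0.33 0 0 0 0.05 1;0.04 0.33 0 0 0 0.05 1;0.02 0.16 0 0 0 0.025 1;0.02 0.16 0 0 0 0.025 1",
)

```text
time: 11.27
eef_pos: [0.6406, 0.0613, 0.2506]
orientation: [-0.0, 0.917, 0.399, 0.0]
wrist_force: [-0.7, 2.9, -0.1]
gripper_width: 0.005
finger_force: 1.3
```

```bash
python3 -c "
from h import *
s=manip.read_state(); q=s['orientation']; print(s['eef_pos'],np.degrees(2*np.arctan2(q[2],q[1])),s['wrist_force'])
a,_=grab('side','s7')
cv2.imwrite('pics/m7.png',cv2.resize(a[130:290,200:400,::-1],None,fx=3,fy=3,interpolation=cv2.INTER_CUBIC))"
```

```text
[0.64064876 0.06126756 0.2505565 ] 47.0284732364488 [-0.69482813  2.90752925 -0.09510061]
```

View pics/m7.png

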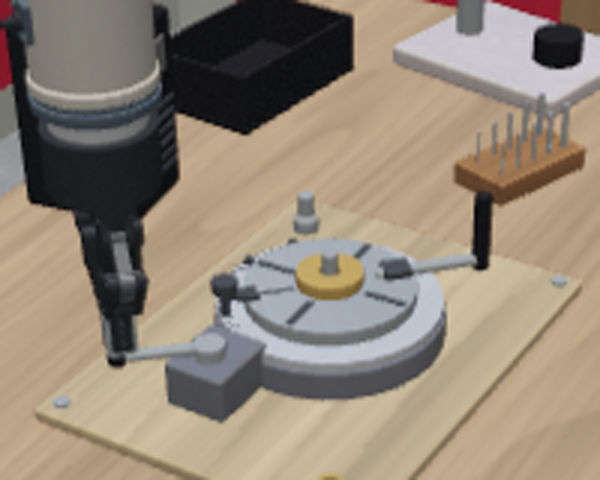

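The clamp lever is about three quarters round and the pusher is behind its post (118,345). I'll go on slowly to the stop.

Emit:
jog_arm(
  deltas="0.02 0.13 0 0 0 0.02 1;0.02 0.13 0 0 0 0.02 1;0.02 0.13 0 0 0 0.02 1;0.02 0.13 0 0 0 0.02 1;0.02 0.13 0 0 0 0.02 1;0.02 0.13 0 0 0 0.02 1;0.02 0.13 0 0 0 0.02 1;0.02 0.13 0 0 0 0.02 1",
)

```text
time: 11.98
eef_pos: [0.6489, 0.0544, 0.2507]
orientation: [-0.0, 0.946, 0.324, 0.0]
wrist_force: [-1.9, 7.2, -0.8]
gripper_width: -0.0
finger_force: 3.5
```

Emit:
jog_arm(
  deltas="0.01 0.07 0 0 0 0.01 1;0.01 0.07 0 0 0 0.01 1;0.01 0.07 0 0 0 0.01 1;0.01 0.07 0 0 0 0.01 1;0.01 0.07 0 0 0 0.01 1;0.01 0.07 0 0 0 0.01 1;0.01 0.07 0 0 0 0.01 1;0.01 0.07 0 0 0 0.01 1",
)

```text
time: 12.65
eef_pos: [0.651, 0.0536, 0.2505]
orientation: [-0.003, 0.958, 0.286, -0.002]
wrist_force: [-12.5, 26.4, 6.5]
gripper_width: 0.004
finger_force: 14.5
```

Force rose to 29 N with the post at about (0.659, 0.041). That matches the computed stop position (0.660, 0.040), so I'll back off, rise and verify.

Emit:
jog_arm(
  deltas="0 -0.2 0 0 0 0 1;0 -0.4 0 0 0 0 1;0 -1.2 0 0 0 0 1;0 -1.7 0 0 0 0 1;0 0 -1 0 0 0 1;0 0 -2 0 0 0 1;0 0 -2.5 0 0 0 1;0 0 -2.5 0 0 0 1",
)

```text
time: 13.32
eef_pos: [0.6329, 0.0801, 0.3317]
orientation: [0.0, 0.958, 0.287, -0.0]
wrist_force: [1.2, 1.2, 0.2]
gripper_width: -0.005
finger_force: 0.0
```

Emit:
jog_arm(
  deltas="0 -2 -2 0 0 0 1;0 -2.5 -2 0 0 0 1;0 -2.5 -1 0 0 0 1;0 -2.5 0 0 0 0 1;0 -2.5 0 0 0 0 1;0 -2.5 0 0 0 0 1;0 -1 0 0 0 0 1;0 0 0 0 0 0 1",
)

```text
time: 13.98
eef_pos: [0.5471, 0.2108, 0.3812]
orientation: [-0.0, 0.958, 0.288, 0.0]
wrist_force: [-0.1, -0.6, -0.1]
gripper_width: -0.003
finger_force: 0.0
```

```bash
python3 chk.py t8; python3 - <<'E'
from h import *
# clamp post: high dark points near expected end, from depth of both views
for n in("top","side"):
    im,d=grab(n,n+"9"); C=cloud(n,d); m=(np.hypot(C[...,0]-.655,C[...,1]-.045)<.035)&(C[...,2]>.07)&(C[...,2]<.115)&(d>0)&(im.max(2)<70)
    p=C[m].mean(0); print(n,m.sum(),p.round(4),"world angle",np.degrees(np.arctan2(p[1]-.0065,p[0]-.6035)))
    C0=cloud(n,np.load(n+"0.npy")); b=(abs(C[...,2]-C0[...,2])>.01)&(C0[...,2]<.12)&(np.hypot(C[...,0]-.57,C[...,1]+.1)<.25)&(C[...,2]<.12)
    print(" changed px",b.sum())
E
```

```text
head [5.68000e-02 5.49000e-02 2.94880e+02 1.09752e+01]
ptr50 [ 43.27     1.7747 476.    ]
ptr64 [ 44.0235   4.5867 903.    ]
ha 44.0032
14.0333 [0.54791798 0.20974683 0.38114548] 33.44214357989394
line dir 45.90355 miss of head mm -0.8795634 miss of axis 1.8618479
line dir 44.332455 miss of head mm 0.15803427 miss of axis 0.7144027
top 34 [0.6583 0.0389 0.0952] world angle 30.59370202699282
 changed px 518
side 84 [0.6604 0.0423 0.0875] world angle 32.16873473183373
 changed px 917
```

The clamp is at its stop. One independent check of the table angle from the lever post, then hand in.

```bash
python3 - <<'E'
from h import *
for n in("top","side"):
  for f,im in((n+"0",None),(n+"9",None)):
    im=cv2.imread("pics/%s.png"%f); C=cloud(n,np.load(f+".npy")); r=np.hypot(C[...,0]-.5706,C[...,1]+.1074)
    m=(abs(r-.12)<.015)&(C[...,0]<.53)&(C[...,1]<-.1)&(C[...,2]>.085)&(C[...,2]<.125)&(im.max(2)<70)
    p=C[m].mean(0); d=p[:2]-[.5706,-.1074]; print(f,m.sum(),p.round(4),np.hypot(*d),np.degrees(np.arctan2(-d[1],-d[0])))
E
```

```text
top0 31 [ 0.4582 -0.1444  0.1113] 0.11836826579498039 18.223571376340878
top9 30 [ 0.4879 -0.1917  0.1104] 0.11811874695648096 45.55789706612862
side0 75 [ 0.4594 -0.1429  0.1008] 0.11675001195672728 17.707870866553804
side9 76 [ 0.4893 -0.1906  0.1011] 0.11627129074553387 45.669386049902336
```

```bash
python3 -c "
from plant import manip
print(manip.job_done())"
```

```text
the job is handed in; nothing more can be done
None
```

I pushed the table round until its pointer was in line with the headed index pin (estimated within about 0.5°), then pushed the clamp lever to its stop, backed the arm clear of everything, and handed the job in at about 14 s of the 51 s allowed. I didn't re-measure the bystander objects separately afterwards.

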